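Reset the tripped starter of the packing line

ROBOT

A 6-joint arm with a two-finger parallel gripper is mounted at the origin on the work surface. World frame = base frame: x ahead of the robot, y to its left, z up, the work surface at z = 0. Lengths are in mm, angles in rad, forces in N, time in s.
With the tool pointing down it reaches from about 400 to 925 mm from the base axis. Payload 12.5 kg.
Tool frame: the origin (TCP) lies at the very end of the fingers, on their centre line; the grasp point (between the pads) lies 19 mm behind it; z points along the fingers, x is the direction in which the jaws open and shut, and the axes are right-handed (so a half turn about z gives the same grasp; the last joint's range is limited). The gripper opens to 95 mm and grips with 3 to 60 N. Pads are 20 mm wide; open, the fingers measure 119 mm over their backs; the gripper's body (75 mm by 180 mm) begins 59 mm behind the grasp point.
Start: joints at [1.052, 0.491, 1.559, -0, 1.092, -0.106], TCP at [250.721, 572.526, 214.661] pointing down, gripper open.
Joint ranges: [-3.1, 3.1], [-0.84, 2.19], [0.05, 2.79], [-1.13, 4.28], [0.06, 2.93], [-2.69, 2.69]. Speed limits (rad/s): [2.22, 2.22, 2.79, 3.14, 3.14, 3.14].

INTERFACE

Orientations are given as [roll, pitch, yaw] about the fixed x, y, z axes, in that order (R = Rz(yaw) Ry(pitch) Rx(roll)).
In Python, from cell import state, viewer, ticket, look_for, regions_of gives the robot as it stands.
- The arm moves only by the shell command python3 -m inch 'ROWS'. ROWS is JSON, a list of rows, each a list of 7 numbers: the turn, a rotation vector about the world's x, y, z in degrees, then the shift along the world's x, y, z in mm, then the opening, from -1 (shut) to 1 (fully open). In form: [[rx, ry, rz, tx, ty, tz, hand], ...]. A call has 1 to 10 rows; each row shifts and turns the commanded pose from where the row before left it; what a row does not reach is not made up. A row lasts 1/10 s, in which the tool goes at most 50 mm and 8.59 degrees, less where a joint would pass 70% of its speed; a pose out of reach is approached as far as the arm can. A call with a gripper value outside its range is refused whole. The fingers move at their own pace and stop on an object; the grip force is fixed at half the most. Time passes only in rows, so rows that do not move let the fingers close. It gives the time, the measured TCP pose, the force and the opening at its end, in the units of the state.
- state(): the state, without advancing time (a new reading comes with each control period).
- viewer.read_camera(name): name is "scene" or "top" or "wrist"; returns a dict with "color" (420x560x3 uint8, red, green, blue), "depth" (420x560 float32, mm along the optical axis (not along the pixel's ray), 0 where there is no reading), "fx", "fy", "cx", "cy" (pixels), "position" and "orientation" of the camera in the world. Camera axes: x right, y down, z forward; pixel columns grow to the right and rows downward; lengths in mm; the calibration is good to about 2 mm. A picture is of the moment at which its call begins.
- ticket.job_done(): hands the job in, once; it reports no verdict.
Trained networks look in the newest picture that a camera, given by its name, has taken for a name from the list of things; names that differ only in an ending like _2 or _b are one class to them, and where a whole thing is asked for, a point or a joint stands for the part that bears it (a point fixed in the world has none). Each returns a list of dicts, best first, with "score" (0 to 1); they miss things now and then, are a little off and sometimes report something else, mostly with a low value. They report only what shows in the picture. A call takes as long as a camera call.
- look_for(name, camera): "box" ([left, top, right, bottom] as shares, 0 to 1, of the picture: columns of its width, rows of its height, round what is visible of it).
- regions_of(name, camera): "pixels" (420x560 bool, what is visible of it) and "box" ([left, top, right, bottom] as shares, 0 to 1, of the picture: columns of its width, rows of its height, round what is visible of it).
The state is a dict: "t": time; "joints": joint angles; "qvel": joint speeds; "tau": joint torques, N m; "eef_pos": TCP position; "tcp_rot": TCP orientation; "ft_force": force on the tool from outside, world axes, zero at the start; "moment": the same for the moment, N m; "opening": opening from 0.0 (shut) to 1.0 (fully open).
Only numpy, scipy, OpenCV 4.12 (cv2) and the standard library are available. Lean on these libraries where they do the work, as an engineer would, in place of code of your own. Each camera call takes 0.05 s, during which the arm holds its last target. There are 200 camera calls.

TASK

One of the three starters on the packing line's sloped control console has tripped: its breaker handle stands in the middle of the slot, between ON (up the slope, away from the robot) and OFF (down the slope, towards the robot). Push that handle right down until it snaps into OFF, which resets the breaker, then push it right up until it snaps into ON and stays there, and then press that starter's start button, the raised round one, fully in and let it come out. It is all fingertip pushing: leave the other two starters as they are, press no stop button (the mushroom heads), and do not pick up or shift the things lying about.

Things in the scene. Friction and masses are not known exactly. Their poses are not given: they have to be found in the camera images.
- console: grey steel desk console on the bench, 430 wide x 375 deep x 136 mm high. Origin on the bench under the middle of its sloped face; x points level up-slope (away from the robot), y left, z up. The face (300 x 430) rises 12 deg to +x, its middle 105 mm above the bench; behind it a level ledge 136 mm high. Three equal starter units side by side, 125 mm apart, in any order
- trip_handle (a joint): handle of the tripped breaker, rad: +0.45 ON (stop, leaning up-slope, away from the robot), 0 tripped (square to the face), -0.45 OFF (stop, leaning down-slope). Starts near 0. An over-centre spring holds it in ON and in OFF (leaving one takes about 14 N, 45 mm from the pivot) and snaps it home once it is about 0.1 rad past the middle; in the middle only friction holds it (3 N)
- trip_pivot (a point): fixed point: pivot of the tripped breaker's handle, on the unit's centre line, 30 mm below the face; axes as the console's. The handle turns about y. Around it the black breaker front (90 mm along the slope, 62 wide) stands 6 mm proud of the face
- trip_tip (a point): middle of the free end of the tripped breaker's handle, 66 mm from the pivot (36 mm above the face when square to it). The handle is a pale flat paddle 22 mm wide across the slope, 9 mm thick; z runs from pivot to end
- trip_start (a joint): travel of the tripped starter's start button, m: 0 out, 0.006 fully in; 1.5 N starts it moving, 5 N holds it fully in, it springs back
- trip_start_top (a point): middle of the top of that start button: a raised pale cylinder 24 mm across, top 18 mm above the face, 130 mm down-slope from the pivot and 32 mm left (+y) of the unit's centre line; z is square to the face. It moves square to the face; pressing straight down works too
- trip_stop (a joint): travel of the tripped starter's stop button, m: 0 out, 0.005 fully in (6 N). Leave it alone
- trip_stop_top (a point): middle of the top of that stop button: a dark mushroom head 33 mm across, top 18 mm above the face, beside the start button, 30 mm right (-y) of the unit's centre line
- run_handle (a joint): handle of the breaker that is on, like the tripped one's, rad: starts at +0.45 (ON). Leave it there
- run_pivot (a point): fixed point: pivot of the handle of the breaker that is on, 30 mm below the face; the unit is laid out like the tripped one
- run_start (a joint): travel of the start button of the starter that is on and running, m: 0 out, 0.006 in. Leave it alone
- run_stop (a joint): travel of the stop button of the starter that is on and running, m: 0 out, 0.005 in. Leave it alone
- off_handle (a joint): handle of the breaker that is switched off, like the tripped one's, rad: starts at -0.45 (OFF). Leave it there
- off_pivot (a point): fixed point: pivot of the handle of the breaker that is switched off, 30 mm below the face; the unit is laid out like the tripped one
- off_start (a joint): travel of the start button of the starter that is switched off on purpose, m: 0 out, 0.006 in. Leave it alone
- off_stop (a joint): travel of the stop button of the starter that is switched off on purpose, m: 0 out, 0.005 in. Leave it alone
- tape_roll: roll of brown tape lying flat, 96 mm across, 48 high, on the console's ledge; origin: underside middle. A bystander
- ledge_box: small white product box 55 x 85 x 42 mm on the console's ledge; origin: underside middle. A bystander
- tall_box: upright white product box 60 x 60 x 130 mm on the bench to the left; origin: underside middle. A bystander
- flat_box: flat white product box 100 x 150 x 50 mm on the bench to the left; origin: underside middle. A bystander
- tape_gun: hand tape dispenser, 230 mm long, 100 mm high, on the bench to the right; origin: underside middle. A bystander
- scanner: black bar-code scanner lying on its side, 200 mm long, 45 high, on the bench to the right; origin: underside middle. A bystander
- mug: white mug 82 mm across, 95 high, on the bench to the left, near the robot; origin: underside middle. A bystander
- cutter: grey box cutter, 140 mm long, 14 high, on the bench in front of the console; origin: underside middle. A bystander

How it is judged:
By the outcome, as a careful person would: the job done as asked, in the order asked, and still so for the second after the job is handed in, with the robot touching nothing.
It also fails if it takes over 48 s, if anything falls off the work surface, if the arm or the gripper's body presses on something with over 40 N, if the wrist force passes 120 N, or if a joint passes its speed limit or range.

## Working session

There is one attempt and no reset: what is moved stays moved. The work goes in short steps, Python scripts to look and compute and a shell command to move; the robot and the scene stay as the last step left them, time stands still between calls to the robot, and variables do not carry over. Pictures are saved under pics/ and viewed, on a budget of 10 in all, crops included, one or two more only if the job needs it, and the job is handed in when it is done.

```bash
mkdir -p pics
cat > h.py <<'E'
import numpy as np, cv2
from cell import state, viewer, ticket, look_for, regions_of
from scipy.spatial.transform import Rotation as R
def rot(o):
    o=np.array(o,float)
    if o.shape==(3,3): return o
    return R.from_euler('xyz',o).as_matrix() if o.size==3 else R.from_quat(o).as_matrix()
def cloud(c):
    v,u=np.indices(c['depth'].shape); d=c['depth']
    p=np.stack([(u-c['cx'])/c['fx']*d,(v-c['cy'])/c['fy']*d,d],-1)
    return p@rot(c['orientation']).T+np.array(c['position'])
def proj(c,P):
    q=(np.asarray(P)-np.array(c['position']))@rot(c['orientation'])
    return q[...,:2]/q[...,2:]*[c['fx'],c['fy']]+[c['cx'],c['cy']]
E
python3 - <<'E'
from h import *
print(state())
ims=[]
for n in ['top','scene']:
    c=viewer.read_camera(n); print(n,c['position'],c['orientation'],c['fx'])
    P=cloud(c); im=c['color'][:,:,::-1].copy()
    for k in ['console','trip_handle','run_handle','off_handle','trip_start','trip_stop','trip_start_top']:
        for r in regions_of(k,n)[:3]:
            m=r['pixels']&(c['depth']>0)
            ys,xs=np.nonzero(m)
            print(k,round(r['score'],2),m.sum(),xs.mean().round(),ys.mean().round(),np.median(P[m],0).round(1))
    cv2.imwrite(f'pics/{n}0.png',im)
E
```

```text
{'t': 0.0, 'joints': array([ 1.05237780e+00,  4.91566286e-01,  1.55945032e+00,  4.48891790e-05,
        1.09169085e+00, -1.05580623e-01]), 'qvel': array([ 0.00030961, -0.00080083,  0.000608  , -0.00049198,  0.00047654,
       -0.00210821]), 'tau': array([ 2.57435444e-03, -6.12654305e+01, -2.58176994e+01,  6.93764328e-02,
        4.82794200e-02, -5.27550833e-05]), 'eef_pos': array([250.59467215, 572.29925665, 214.05726834]), 'tcp_rot': array([-3.14143558e+00,  1.10439640e-03,  1.15793779e+00]), 'ft_force': array([ 0.37155968, -0.28166282, -0.40497508]), 'moment': array([-0.001464  ,  0.02050702, -0.01176433]), 'opening': 0.9980789165866861}
top [ 374.7614625    37.65338334 1819.2990227 ] [-3.04703365 -0.00571802 -1.58428655] 529.9908431443147
console 0.61 351 309.0 143.0 [728.6 -74.4 179.3]
console 0.57 12107 269.0 190.0 [576.4  57.3 106.6]
trip_handle 0.69 826 267.0 186.0 [610.8  60.7 120.5]
trip_handle 0.48 60 274.0 223.0 [483.6  43.  104.2]
trip_start 0.45 30 255.0 221.0 [490.2 104.4 108.3]
trip_stop 0.43 1226 424.0 256.0 [ 373.3 -453.3   63.1]
trip_stop 0.42 59 274.0 222.0 [485.9  43.1 104.4]
trip_stop 0.33 922 229.0 186.0 [617.3 183.5 118.8]
trip_start_top 0.69 78 274.0 223.0 [483.6  43.  104.1]
trip_start_top 0.42 49 255.0 221.0 [490.2 104.3 105.7]
trip_start_top 0.19 1041 414.0 178.0 [ 643.  -433.8   37.7]
scene [ 922.69075668 -672.24156909  884.87281295] [-2.34554532 -0.01696637  0.4900079 ] 395.2913359838138
console 0.63 13441 294.0 230.0 [642.2 -31.7 101.4]
trip_handle 0.46 55 300.0 198.0 [616.   57.4 140.5]
trip_handle 0.28 69 268.0 225.0 [581.7 -64.5 132. ]
run_handle 0.57 32 329.0 177.0 [651.9 173.4 146.2]
run_handle 0.41 737 316.0 178.0 [621.5 177.3 119.6]
off_handle 0.42 74 268.0 225.0 [581.9 -63.9 131.9]
trip_start 0.54 32 270.0 186.0 [496.8  99.2 105.7]
trip_stop 0.47 67 257.0 197.0 [489.3  40.  105.1]
trip_start_top 0.65 821 268.0 229.0 [597.2 -71.  122.8]
```

Run:
```python
from h import *
t=viewer.read_camera('top'); s=viewer.read_camera('scene')
P=cloud(t).reshape(-1,3)
Q=P[(P[:,0]>440)&(P[:,0]<700)&(P[:,1]>-120)&(P[:,1]<230)&(P[:,2]>60)&(P[:,2]<160)]
best=0;rng=np.random.default_rng(0)
for i in range(500):
    a,b,c=Q[rng.choice(len(Q),3,False)]; n=np.cross(b-a,c-a); n/=np.linalg.norm(n)+1e-9; n*=np.sign(n[2])
    k=abs((Q-a)@n)<2
    if k.sum()>best: best=k.sum(); K=k
A=Q[K]; ce=A.mean(0); n=np.linalg.svd(A-ce)[2][2]; n*=np.sign(n[2])
print('plane',ce,n,np.degrees(np.arccos(n[2])),'upslope yaw',np.degrees(np.arctan2(-n[1],-n[0])))
h=(Q-ce)@n
print('ext', A.min(0),A.max(0))
a=t['color'][100:290,180:370,::-1]; b=s['color'][130:300,190:380,::-1]
im=np.hstack([cv2.resize(a,(400,400),interpolation=2),cv2.resize(b,(400,400),interpolation=2)])
cv2.imwrite('pics/a.png',im)
```

```text
plane [569.65724913  54.23435938 105.50671526] [-0.21528717  0.02127241  0.97631907] 12.493894068821287 upslope yaw -5.643047556191493
ext [ 440.07833874 -117.34236345   72.48654144] [699.92830971 229.15305258 138.08653233]
```

View pics/a.png

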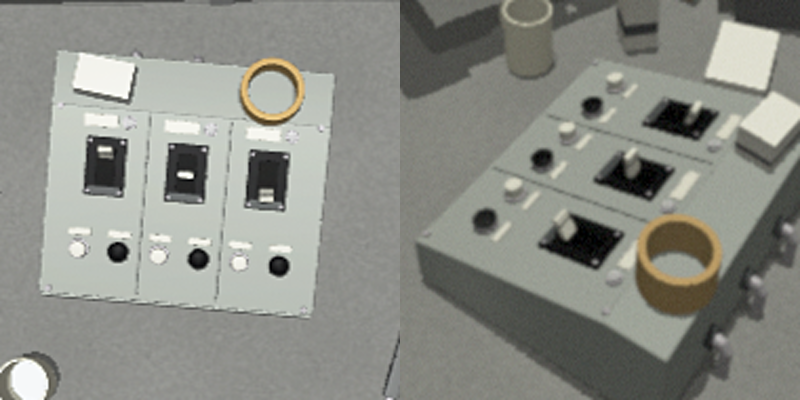

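View pics/top0.png

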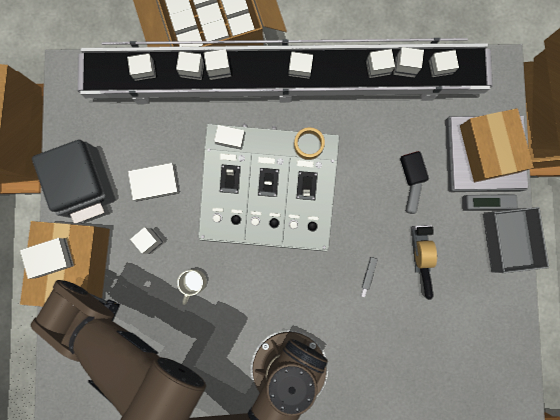

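The middle unit is the tripped one: in the left crop its handle is upright at about (187,174), with its start button at (158,257) and stop at (198,259). The left handle leans up-slope (ON) and the right one down-slope (OFF). Next I measure the fronts and buttons.

Run:
```python
from h import *
t=viewer.read_camera('top'); s=viewer.read_camera('scene')
n=np.array([-.2071,.0181,.978]); n/=np.linalg.norm(n)
for nm,c in(('top',t),('scene',s)):
    P=cloud(c); g=c['color'].max(2)
    face=np.array([569.6,54.2,105.5]); h=(P-face)@n
    reg=(P[...,0]>450)&(P[...,0]<700)&(P[...,1]>-140)&(P[...,1]<240)&(abs(h)<60)
    for lab,m in(('dark',reg&(g<70)),('hi',reg&(h>13)&(h<50))):
        k,L,st,ce=cv2.connectedComponentsWithStats(m.astype(np.uint8))
        for i in range(1,k):
            if st[i,4]>12:
                X=P[L==i]; print(nm,lab,st[i].tolist(),((X.max(0)+X.min(0))/2).round(1),X.mean(0).round(1),'h',h[L==i].max().round(1))
```

```text
top dark [220, 165, 20, 26, 365] [632.3 185.3 122.2] [631.  184.9 121.9] h 17.7
top dark [258, 168, 20, 27, 379] [618.9  62.7 121.7] [621.4  60.4 122.1] h 17.4
top dark [297, 172, 20, 25, 365] [607.3 -63.3 121.5] [611.2 -63.5 122.8] h 17.7
top dark [231, 215, 10, 9, 69] [497.8 168.1 106.1] [497.1 167.7 104.2] h 29.2
top dark [270, 218, 9, 10, 68] [485.   43.2 104.2] [484.6  43.7 104.2] h 26.5
top dark [308, 222, 9, 9, 67] [472.  -79.8 103. ] [472.3 -79.8 103.9] h 28.0
top hi [298, 152, 23, 8, 98] [691.3 -70.  165.9] [691.3 -68.9 173. ] h 49.9
top hi [227, 169, 7, 7, 33] [646.3 181.4 144.7] [646.6 181.7 146.1] h 37.0
top hi [265, 181, 7, 4, 25] [610.4  60.6 146.2] [609.2  61.3 148.3] h 43.2
top hi [303, 191, 7, 7, 37] [574.3 -60.7 135.5] [575.2 -61.3 134.4] h 40.1
top hi [214, 215, 7, 7, 39] [501.9 227.8 106.9] [502.2 228.  106.5] h 25.0
top hi [231, 215, 10, 10, 60] [496.3 167.8 107.6] [495.9 166.4 105.3] h 29.2
top hi [252, 218, 7, 7, 34] [490.4 104.5 108.3] [489.5 104.4 106. ] h 26.8
top hi [270, 218, 9, 10, 59] [485.   43.2 106.9] [483.7  43.8 105.3] h 26.5
top hi [290, 221, 8, 8,
[... 690 characters left out ...]
cene hi [277, 171, 10, 6, 45] [501.4 166.8 105.4] [501.4 165.1 105.7] h 18.7
scene hi [326, 173, 8, 9, 33] [651.3 180.9 144.4] [652.4 177.2 145.3] h 33.8
scene hi [266, 182, 8, 6, 35] [492.8 102.7 106.3] [493.8 102.9 106.2] h 20.6
scene hi [252, 193, 11, 7, 59] [487.6  42.1 105. ] [488.2  40.5 105.6] h 20.5
scene hi [297, 193, 7, 12, 60] [614.4  60.  141. ] [615.1  57.5 142.4] h 37.0
scene hi [240, 206, 8, 7, 43] [481.5 -20.1 105.9] [481.4 -21.9 106.3] h 20.5
scene hi [225, 219, 11, 8, 71] [475.  -82.3 106. ] [476.  -84.  105.7] h 21.2
scene hi [263, 219, 10, 12, 69] [579.6 -62.5 133.7] [580.2 -63.9 133.4] h 32.9
scene hi [302, 222, 13, 26, 116] [693.7 -73.9 167.4] [695.9 -73.7 174.9] h 49.8
```

```bash
python3 -m inch '[[0,0,1.8,28,-36,2,-1],[0,0,1.8,28,-36,2,-1],[0,0,1.8,28,-36,2,-1],[0,0,1.8,28,-36,2,-1],[0,0,1.8,28,-36,2,-1],[0,0,1.8,28,-36,2,-1],[0,0,1.8,28,-36,2,-1],[0,0,1.8,28,-36,2,-1],[0,0,1.8,28,-36,2,-1],[0,0,1.8,28,-36,2,-1]]' && python3 -m inch '[[0,0,0,30,-39,0,-1],[0,0,0,30,-39,0,-1],[0,0,0,30,-39,0,-1],[0,0,0,28,-37,0,-1],[0,0,0,0,0,0,-1],[0,0,0,0,0,0,-1]]'
```

```text
t: 2.0
eef_pos: [531.7, 210.9, 234.9]
tcp_rot: [3.141, -0.0, 1.473]
ft_force: [0.3, 0.7, -0.2]
opening: 0.213
t: 2.6
eef_pos: [648.8, 57.7, 234.1]
tcp_rot: [-3.141, -0.0, 1.47]
ft_force: [0.2, 0.1, 0.5]
opening: 0.006
```

Run:
```python
from h import *
c=viewer.read_camera('wrist'); P=cloud(c); im=c['color'][:,:,::-1].copy()
print(c['position'],state()['eef_pos'])
F=np.array([618.5,61,116]);e=np.array([.973,-.0955,.208]);n=np.array([-.207,.0203,.978]);l=np.array([.098,.995,0])
for nm,p in dict(tip=F+36*n,piv=F+6*n,up=F+45*e+6*n,dn=F-45*e+6*n,st=F-130*e+32*l+18*n,sp=F-130*e-30*l+18*n,fs=F+35*e+15*n).items():
    q=proj(c,p).round().astype(int); print(nm,p.round(1),q)
    cv2.drawMarker(im,tuple(int(v) for v in q),(0,0,255),0,10)
cv2.imwrite('pics/w.png',im)
```

```text
[574.8142209   64.68374445 404.17011959] [648.3448274   58.73653154 234.40512571]
tip [611.   61.7 151.2] [279 161]
piv [617.3  61.1 121.9] [279 164]
up [661.   56.8 131.2] [280 223]
dn [573.5  65.4 112.5] [279 104]
st [491.4 105.6 106.6] [324 -22]
sp [485.3  43.9 106.6] [237 -22]
fs [649.4  58.  138. ] [280 210]
```

View pics/w.png

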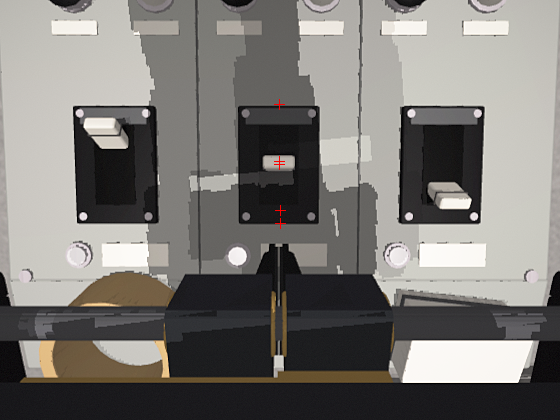

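The projected estimates land on the handle end (279,161) and on the breaker front's edges. Next: descend and push down-slope.

```bash
python3 -m inch '[[0,0,0,0.5,0,-32,-1],[0,0,0,0,0,-32,-1],[0,0,0,0,0,-32,-1],[0,0,0,0,0,0,-1]]' && python3 -m inch '[[0,0,0,-10,1,-2,-1],[0,0,0,-8,0.8,-1.7,-1],[0,0,0,-6,0.6,-1.3,-1],[0,0,0,-6,0.6,-1.3,-1],[0,0,0,-4,0.4,-0.9,-1],[0,0,0,-4,0.4,-0.8,-1],[0,0,0,0,0,0,-1]]'
```

```text
t: 3.05
eef_pos: [646.7, 60.0, 135.3]
tcp_rot: [-3.135, 0.0, 1.474]
ft_force: [0.1, 0.6, 0.3]
opening: 0.002
t: 3.75
eef_pos: [610.8, 62.4, 130.7]
tcp_rot: [-3.141, -0.0, 1.472]
ft_force: [0.2, -0.2, 0.2]
opening: 0.005
```

```bash
python3 -m inch '[[0,0,0,-1.5,0.1,-0.3,-1],[0,0,0,-1.5,0.1,-0.3,-1],[0,0,0,0,0,0,-1]]'
python3 - <<'E'
from h import *
c=viewer.read_camera('scene')
cv2.imwrite('pics/s1.png',cv2.resize(c['color'][130:280,190:390,::-1],(800,600),interpolation=2))
E
```

```text
t: 4.05
eef_pos: [608.2, 62.5, 130.0]
tcp_rot: [-3.142, -0.0, 1.472]
ft_force: [1.2, 0.7, -0.7]
opening: 0.005
```

View pics/s1.png

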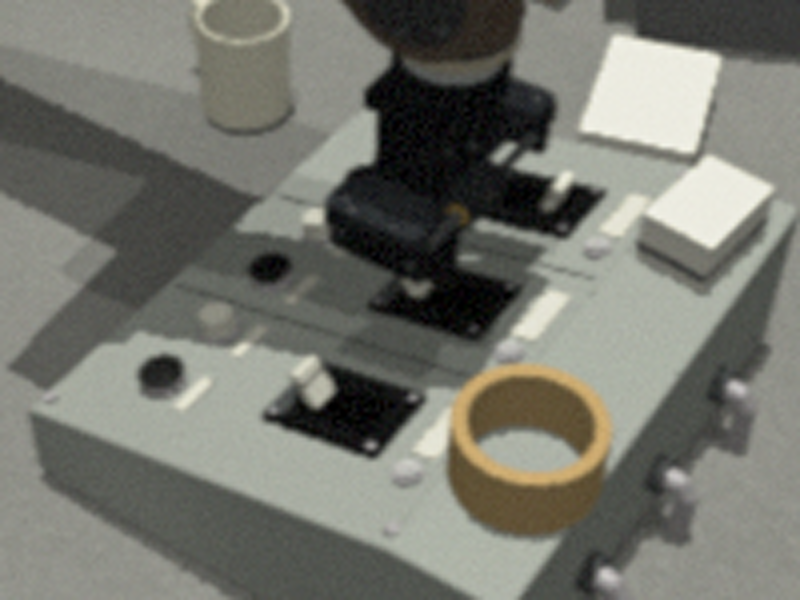

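The tripped handle's base shows at (415,288), under the fingers and leaning down-slope, and there is light contact force. I'll press slightly harder, retract, then look.

```bash
python3 -m inch '[[0,0,0,-1.5,0.1,-0.3,-1],[0,0,0,0,0,0,-1]]' && python3 -m inch '[[0,0,0,9,-0.8,2,-1],[0,0,0,0,0,28,-1],[0,0,0,0,0,28,-1],[0,0,0,-29,2.5,0,-1],[0,0,0,-30,2.5,0,-1],[0,0,0,0,0,0,-1]]'
python3 - <<'E'
from h import *
c=viewer.read_camera('scene')
cv2.imwrite('pics/s2.png',cv2.resize(c['color'][130:280,190:390,::-1],(800,600),interpolation=2))
c=viewer.read_camera('top')
P=cloud(c); print(P[178:196,262:272,2].max(1).round(0), P[178:196,268,0].round())
E
```

```text
t: 4.3
eef_pos: [607.4, 62.6, 130.0]
tcp_rot: [3.14, -0.0, 1.472]
ft_force: [4.2, -1.2, 0.3]
opening: 0.009
t: 4.9
eef_pos: [554.1, 67.2, 188.2]
tcp_rot: [-3.139, 0.0, 1.473]
ft_force: [1.0, -0.6, -0.9]
opening: 0.006
[ 503.  503.  503.  502.  503.  503.  507.  506.  506.  508.  505.  503.
  505. 1819.  505.  499.  499.  501.] [571. 569. 566. 565. 561. 559. 557. 555. 551. 549. 547. 544. 541. 538.
 536. 534. 533. 529.]
```

View pics/s2.png

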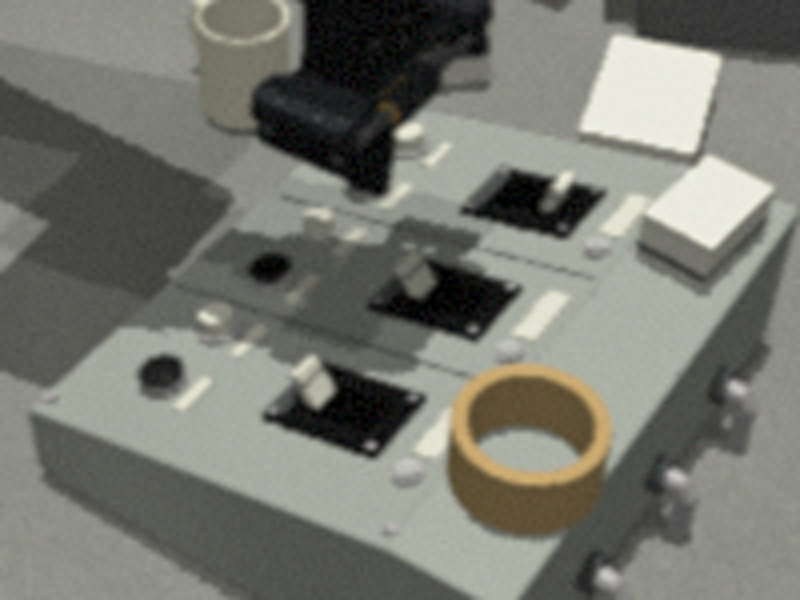

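The handle (415,275) is in OFF, at the same angle as the right-hand unit. Now descend on its lower side and push up.

```bash
python3 -m inch '[[0,0,0,0,0,-35,-1],[0,0,0,0,0,-35,-1],[0,0,0,0,0,0,-1]]' && python3 -m inch '[[0,0,0,10,-1,2.1,-1],[0,0,0,8,-0.8,1.7,-1],[0,0,0,8,-0.8,1.7,-1],[0,0,0,8,-0.8,1.7,-1],[0,0,0,8,-0.8,1.7,-1],[0,0,0,8,-0.8,1.7,-1],[0,0,0,8,-0.8,1.7,-1],[0,0,0,5,-0.5,1.1,-1],[0,0,0,3,-0.3,0.6,-1],[0,0,0,0,0,0,-1]]' && python3 -m inch '[[0,0,0,1.5,-0.1,0.3,-1],[0,0,0,0,0,0,-1]]'
```

```text
t: 5.3
eef_pos: [555.8, 66.6, 114.2]
tcp_rot: [-3.135, 0.001, 1.472]
ft_force: [1.0, -0.6, 0.2]
opening: 0.003
t: 6.3
eef_pos: [619.1, 60.6, 131.1]
tcp_rot: [-3.131, 0.0, 1.472]
ft_force: [-18.2, 1.4, 7.4]
opening: 0.002
t: 6.5
eef_pos: [619.3, 60.6, 131.1]
tcp_rot: [-3.128, 0.001, 1.472]
ft_force: [-25.0, 1.5, 10.0]
opening: 0.002
```

```bash
python3 -m inch '[[0,0,0,-14,1.3,-2,-1],[0,0,0,0,0,30,-1],[0,0,0,0,0,32,-1],[0,0,0,-38,15,0,-1],[0,0,0,-38,15,-10,-1],[0,0,0,-38,14,-10,-1],[0,0,0,0,0,0,-1]]'
python3 - <<'E'
from h import *
c=viewer.read_camera('scene')
a=cv2.resize(c['color'][130:280,190:390,::-1],(800,600),interpolation=2)
cv2.imwrite('pics/s3.png',a)
E
```

```text
t: 7.2
eef_pos: [492.2, 106.5, 171.6]
tcp_rot: [-3.138, 0.0, 1.474]
ft_force: [-0.1, 0.2, -1.3]
opening: 0.007
```

View pics/s3.png

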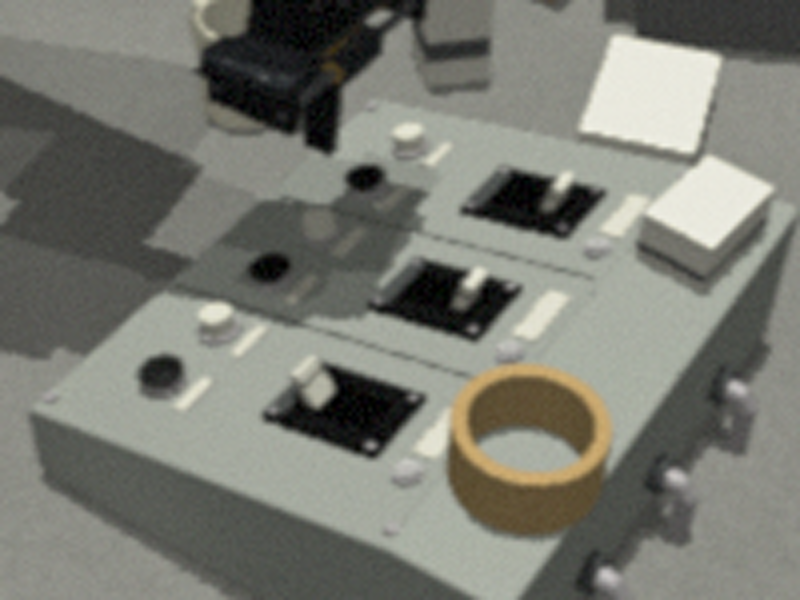

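The handle (470,288) is ON, matching the upper unit. Next, the start button at (320,225).

```bash
python3 -m inch '[[0,0,0,-0.5,-1,-30,-1],[0,0,0,0,0,-27,-1],[0,0,0,0,0,0,-1]]' && python3 -m inch '[[0,0,0,0,0,-3,-1],[0,0,0,0,0,-3,-1],[0,0,0,0,0,-2,-1],[0,0,0,0,0,-1.5,-1],[0,0,0,0,0,-1,-1],[0,0,0,0,0,0,-1]]'
```

```text
t: 7.55
eef_pos: [495.8, 104.0, 113.0]
tcp_rot: [-3.138, 0.001, 1.472]
ft_force: [-0.7, 0.9, 0.8]
opening: 0.003
t: 8.15
eef_pos: [496.4, 104.5, 105.1]
tcp_rot: [3.14, -0.0, 1.472]
ft_force: [4.1, -0.2, 4.5]
opening: 0.003
```

```bash
python3 -m inch '[[0,0,0,0,0,-1,-1],[0,0,0,0,0,0,-1]]'; python3 -m inch '[[0,0,0,0,0,-1,-1],[0,0,0,0,0,0,-1]]'
```

```text
t: 8.35
eef_pos: [496.3, 104.5, 103.9]
tcp_rot: [3.14, -0.0, 1.472]
ft_force: [3.6, -0.2, 4.4]
opening: 0.006
t: 8.55
eef_pos: [496.5, 104.5, 103.2]
tcp_rot: [3.14, -0.0, 1.472]
ft_force: [2.2, -0.3, 11.6]
opening: 0.006
```

Force jumped from 4.4 to 11.6 N: it is nearly at the stop. A bit more to be sure, then release.

```bash
python3 -m inch '[[0,0,0,0,0,-1,-1],[0,0,0,0,0,-0.5,-1],[0,0,0,0,0,0,-1],[0,0,0,0,0,0,-1]]'; python3 -m inch '[[0,0,0,0,0,5,-1],[0,0,0,0,0,15,-1],[0,0,0,0,0,40,-1],[0,0,0,-30,0,30,-1],[0,0,0,-40,10,10,-1],[0,0,0,-40,20,0,-1],[0,0,0,0,40,0,-1],[0,0,0,0,40,0,-1],[0,0,0,0,40,0,-1],[0,0,0,0,0,0,-1]]'
python3 - <<'E'
from h import *
c=viewer.read_camera('scene')
cv2.imwrite('pics/s4.png',cv2.resize(c['color'][130:280,190:390,::-1],(800,600),interpolation=2))
P=cloud(c); n=np.array([-.2071,.0203,.978]); h=(P-[618.5,61,116])@n
for nm,(x,y) in dict(trip=(493,103),run=(506,227),off=(481,-22)).items():
    m=(np.hypot(P[...,0]-x,P[...,1]-y)<9); print(nm,np.sort(h[m])[-15:].round(1))
E
```

```text
t: 8.95
eef_pos: [496.7, 104.5, 102.7]
tcp_rot: [3.138, -0.001, 1.472]
ft_force: [-0.3, -1.4, 22.9]
opening: 0.004
t: 9.95
eef_pos: [384.7, 257.4, 200.6]
tcp_rot: [-3.14, 0.0, 1.476]
ft_force: [1.0, -0.7, -0.2]
opening: 0.003
trip [15.8 16.2 16.4 17.  17.1 17.3 17.9 18.3 18.7 18.8 19.2 19.3 19.4 20.
 20.8]
run [16.1 16.3 16.8 16.8 17.  17.1 17.3 17.5 18.2 18.6 19.3 19.3 19.6 19.6
 19.7]
off [17.2 17.4 17.8 18.  18.  18.1 18.5 18.6 18.8 19.  19.2 19.2 19.2 19.5
 19.9]
```

View pics/s4.png

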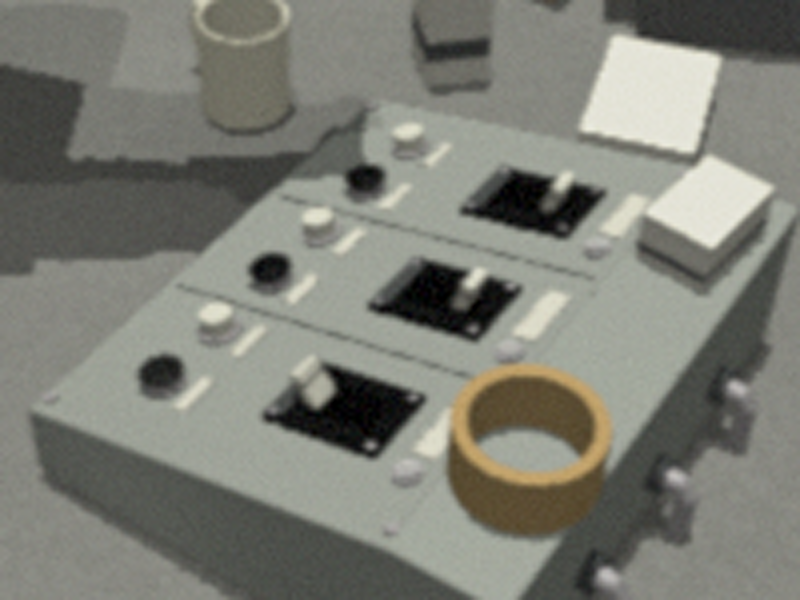

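```bash
python3 -c "
from cell import ticket
print(ticket.job_done())"
```

```text
the job is handed in; nothing more can be done
None
```

The tripped starter, the middle of the three, is reset, switched on and started, and the job is handed in at about 10 s of the 48 s allowed.

- **Handle to OFF:** I pushed it down-slope to its stop. A picture taken afterwards showed it in OFF, at the same angle as the right-hand unit.
- **Handle to ON:** I pushed it up-slope to its stop, where the wrist force reached about 25 N. It was still in ON in the last picture.
- **Start button:** I pressed it until the force rose steeply, from 4.4 to 22.9 N, which I took as fully in; 5 N is enough to hold it there. I then let it out. The last depth check put its top level with the other two start buttons, about 18 mm above the face.
- **Everything else:** The last picture showed the other two handles, the stop buttons and the ledge items unchanged, and the arm clear of everything. The bench items to the right and in front were out of that view, but the arm did not go near them.

No check failed. The one deviation was that the fingertip sat about 4–5 mm up-slope of the start button's centre while pressing, still on the button.

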